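# Release the key that was left latched on the selector box

### The arm

A 6-joint arm with a two-finger parallel gripper is mounted at the origin on a cart in front of the work surface, level with it; the furniture and walls round the work are solid. World frame = base frame: x ahead of the robot, y to its left, z up, the work surface at z = 0. Lengths are in mm, angles in rad, forces in N, time in s.
With the tool pointing down it reaches from about 350 to 875 mm from the base axis. Payload 4.2 kg.
Tool frame: the origin (TCP) lies on the centre line of the jaws, within the pads' length; the fingertips stand 14 mm ahead of it and the grasp point (between the pads) lies 5 mm behind it; z points along the fingers, y is the line along which they close (so a half turn about z gives the same grasp; the last joint's range is limited). The gripper opens to 87 mm and grips with 3 to 60 N. Pads are 19 mm wide; open, the fingers measure 117 mm over their backs; the gripper's body (75 mm by 190 mm) begins 51 mm behind the grasp point.
Start: joints at [1.447, 0.385, 0.008, 0, -1.194, -0.259], TCP at [233.416, 579.755, 236.55] pointing down, gripper open.
Joint ranges: [-3.14, 3.14], [-1.21, 2.06], [-1.07, 1.41], [-3.16, 2.05], [-2.99, -0.16], [-3.1, 3.1]. Speed limits (rad/s): [2.79, 2.79, 3.14, 3.14, 3.14, 3.14].

### API

Orientations are given as a 3x3 rotation matrix whose columns are the frame's x, y, z axes.
In Python, from station import robot gives the robot as it stands. The module is installed in compiled form; this text tells all that it offers.
- The arm moves only by the tool carry_out, never from a script. Its argument "targets" is a list of rows, each a list of 3 entries, a list of its own where there are three numbers: the shift along the tool's x, y, z scaled (see below), then the turn, a rotation vector about the tool's x, y, z scaled (see below), then the opening, from 0 (shut) to 1 (fully open). A call has 1 to 5 rows; each row is the pose to reach, as a shift and turn from the pose commanded when the call began, along the tool's axes at that moment, turning the shorter way round; what a row does not reach only later rows make up. The controller multiplies each number of a shift by 1 m and each number of a turn by 2 pi rad. A row lasts 1/10 s, in which the tool goes at most 50 mm and 8.59 degrees, less where a joint would pass 70% of its speed; a pose out of reach is approached as far as the arm can. A call with a number of a shift or a turn outside -1 to 1 is refused whole. A call with a gripper value outside its range is refused whole. The fingers move at their own pace and stop on an object; "newtons" is the grip in N (left out, the last holds). Time passes only in rows, so rows that repeat a pose let the fingers close. It gives the time, the measured TCP pose, the force, the opening and the grip force at its end, in the units of the state.
- robot.state(): the state, without advancing time (a new reading comes with each control period).
- robot.read_camera(name): name is "scene" or "top" or "wrist"; returns a dict with "image" (420x560x3 uint8, blue, green, red), "camera_matrix" (3x3 intrinsics, pixels), "D" ([k1, k2, p1, p2, k3] as OpenCV has them; the pictures are not rectified), "R" (3x3) and "t" (3): a world point X has camera coordinates R X + t. Camera axes: x right, y down, z forward; pixel columns grow to the right and rows downward; lengths in mm; the calibration is good to about 2 mm. A picture is of the moment at which its call begins. There is no depth.
- robot.finish_job(): hands the job in; it is judged then, once.
Trained networks look in the newest picture that a camera, given by its name, has taken for a name from the list of things; names that differ only in an ending like _2 or _b are one class to them, and where a whole thing is asked for, a point or a joint stands for the part that bears it (a point fixed in the world has none). Each returns a list of dicts, best first, with "conf" (0 to 1); they miss things now and then, are a little off and sometimes report something else, mostly with a low value. They report only what shows in the picture. A call takes as long as a camera call.
- robot.cut_out(camera, target): "mask" (420x560 bool, what is visible of it) and "bbox" ([left, top, right, bottom] in pixels, round what is visible of it).
The state is a dict: "t": time; "joint_positions": joint angles; "joint_vel": joint speeds; "effort": joint torques, N m; "eef_pos": TCP position; "ee_rot": TCP orientation; "contact_force": force on the tool from outside, world axes, zero at the start; "ft_torque": the same for the moment, N m; "width": finger opening in mm; "grip_force": force on a finger pad.
Only numpy, scipy, OpenCV 4.12 (cv2) and the standard library are available. Lean on these libraries where they do the work, as an engineer would, in place of code of your own. Each camera call takes 0.05 s, during which the arm holds its last target. There are 200 camera calls.

### The job

One of the four white keys on the grey selector box was left latched down. With the closed fingertips, tap all four keys lightly, one after another from left to right as seen from the robot, to feel which one is already down; then press that one firmly in until its latch lets go, and take the finger away so that all four keys stand up. Do not push in any of the keys that are up while tapping, and leave the tape, the bottle and the marker round the box where they are.

Things in the scene. Friction and masses are not known exactly. Their poses are not given: they have to be found in the camera images.
- selector: grey four-channel selector box fixed to the table, 110 mm deep (its x) by 230 mm wide (its y), top plate 42 mm above the table; origin at the centre of its underside, x points away from the robot, y to the robot's left along the key row, z up. Four identical white keys in dark bezels stand in one row along its y, 50 mm apart.
- place_1 (a point): point in the plane of the box's top plate, 42 mm above the table, at the centre of the leftmost place (number 1) of the key row, left as the robot sees it
- place_2 (a point): point in the plane of the box's top plate, 42 mm above the table, at the centre of the second place from the left (number 2) of the key row, left as the robot sees it
- place_3 (a point): point in the plane of the box's top plate, 42 mm above the table, at the centre of the third place from the left (number 3) of the key row, left as the robot sees it
- place_4 (a point): point in the plane of the box's top plate, 42 mm above the table, at the centre of the rightmost place (number 4) of the key row, left as the robot sees it
- unit_a: key unit a, the fixed hidden chassis inside the box that carries key a (only the key's cap can be touched); origin at table height under the centre of its key, axes as the box's. Which unit is at which place in the row differs each time
- key_a_top (a point): centre of the top face of key a: white cap, top 38 mm (box x) by 30 mm (box y); 14 mm above the top plate when up, about 9 mm when latched down; it moves straight down with the key
- key_a (a joint): how far key a is pushed in, m: 0 standing up, about 0.005 latched down, 0.010 fully in. A key that is up sinks softly under the finger (about 0.5 N to start, 0.7 N more per mm) and springs back when left. The latched one feels firm up to about 4 N; pushed in by more than 2.5 mm beyond where it rests (about 6 N; 7.5 N is fully in) its latch lets go, and it springs up and stays up when the finger leaves
- unit_b: key unit b, the fixed hidden chassis inside the box that carries key b (only the key's cap can be touched); origin at table height under the centre of its key, axes as the box's. Which unit is at which place in the row differs each time
- key_b_top (a point): centre of the top face of key b: white cap, top 38 mm (box x) by 30 mm (box y); 14 mm above the top plate when up, about 9 mm when latched down; it moves straight down with the key
- key_b (a joint): how far key b is pushed in, m: 0 standing up, about 0.005 latched down, 0.010 fully in. A key that is up sinks softly under the finger (about 0.5 N to start, 0.7 N more per mm) and springs back when left. The latched one feels firm up to about 4 N; pushed in by more than 2.5 mm beyond where it rests (about 6 N; 7.5 N is fully in) its latch lets go, and it springs up and stays up when the finger leaves
- unit_c: key unit c, the fixed hidden chassis inside the box that carries key c (only the key's cap can be touched); origin at table height under the centre of its key, axes as the box's. Which unit is at which place in the row differs each time
- key_c_top (a point): centre of the top face of key c: white cap, top 38 mm (box x) by 30 mm (box y); 14 mm above the top plate when up, about 9 mm when latched down; it moves straight down with the key
- key_c (a joint): how far key c is pushed in, m: 0 standing up, about 0.005 latched down, 0.010 fully in. A key that is up sinks softly under the finger (about 0.5 N to start, 0.7 N more per mm) and springs back when left. The latched one feels firm up to about 4 N; pushed in by more than 2.5 mm beyond where it rests (about 6 N; 7.5 N is fully in) its latch lets go, and it springs up and stays up when the finger leaves
- unit_d: key unit d, the fixed hidden chassis inside the box that carries key d (only the key's cap can be touched); origin at table height under the centre of its key, axes as the box's. Which unit is at which place in the row differs each time
- key_d_top (a point): centre of the top face of key d: white cap, top 38 mm (box x) by 30 mm (box y); 14 mm above the top plate when up, about 9 mm when latched down; it moves straight down with the key
- key_d (a joint): how far key d is pushed in, m: 0 standing up, about 0.005 latched down, 0.010 fully in. A key that is up sinks softly under the finger (about 0.5 N to start, 0.7 N more per mm) and springs back when left. The latched one feels firm up to about 4 N; pushed in by more than 2.5 mm beyond where it rests (about 6 N; 7.5 N is fully in) its latch lets go, and it springs up and stays up when the finger leaves
- tape_roll: loose white and blue roll of tape, 61 mm across, 19 mm high, lying flat to the right of the box; origin at the centre of its underside; to be left alone
- reagent_2: loose brown reagent bottle with a black cap, 34 mm across, 63 mm tall, standing to the left of the box; origin at the centre of its underside; to be left alone
- marker_red: loose red, white and yellow marker, 144 mm long, 15 mm thick, lying behind the box; origin at its underside, near its middle; to be left alone

How it is judged (in metres and radians):
On the way, in this order (a step that is already met when the one before it is completed fails the run):
1. key number 1 from the left is tapped by the fingers, while the latched key is still latched (((value of joint key_a above 0.004 m and distance of key_a_top from where it was at the start of the episode below 0.0025 m) or (value of joint key_b above 0.004 m and distance of key_b_top from where it was at the start of the episode below 0.0025 m) or (value of joint key_c above 0.004 m and distance of key_c_top from where it was at the start of the episode below 0.0025 m) or (value of joint key_d above 0.004 m and distance of key_d_top from where it was at the start of the episode below 0.0025 m)) and ((horizontal distance between key_a_top and place_1 below 0.01 m and contact force between the fingers and unit_a above 0.3 N) or (horizontal distance between key_b_top and place_1 below 0.01 m and contact force between the fingers and unit_b above 0.3 N) or (horizontal distance between key_c_top and place_1 below 0.01 m and contact force between the fingers and unit_c above 0.3 N) or (horizontal distance between key_d_top and place_1 below 0.01 m and contact force between the fingers and unit_d above 0.3 N))), for 0.03 s.
2. key number 2 from the left is tapped by the fingers, while the latched key is still latched (((value of joint key_a above 0.004 m and distance of key_a_top from where it was at the start of the episode below 0.0025 m) or (value of joint key_b above 0.004 m and distance of key_b_top from where it was at the start of the episode below 0.0025 m) or (value of joint key_c above 0.004 m and distance of key_c_top from where it was at the start of the episode below 0.0025 m) or (value of joint key_d above 0.004 m and distance of key_d_top from where it was at the start of the episode below 0.0025 m)) and ((horizontal distance between key_a_top and place_2 below 0.01 m and contact force between the fingers and unit_a above 0.3 N) or (horizontal distance between key_b_top and place_2 below 0.01 m and contact force between the fingers and unit_b above 0.3 N) or (horizontal distance between key_c_top and place_2 below 0.01 m and contact force between the fingers and unit_c above 0.3 N) or (horizontal distance between key_d_top and place_2 below 0.01 m and contact force between the fingers and unit_d above 0.3 N))), for 0.03 s.
3. key number 3 from the left is tapped by the fingers, while the latched key is still latched (((value of joint key_a above 0.004 m and distance of key_a_top from where it was at the start of the episode below 0.0025 m) or (value of joint key_b above 0.004 m and distance of key_b_top from where it was at the start of the episode below 0.0025 m) or (value of joint key_c above 0.004 m and distance of key_c_top from where it was at the start of the episode below 0.0025 m) or (value of joint key_d above 0.004 m and distance of key_d_top from where it was at the start of the episode below 0.0025 m)) and ((horizontal distance between key_a_top and place_3 below 0.01 m and contact force between the fingers and unit_a above 0.3 N) or (horizontal distance between key_b_top and place_3 below 0.01 m and contact force between the fingers and unit_b above 0.3 N) or (horizontal distance between key_c_top and place_3 below 0.01 m and contact force between the fingers and unit_c above 0.3 N) or (horizontal distance between key_d_top and place_3 below 0.01 m and contact force between the fingers and unit_d above 0.3 N))), for 0.03 s.
4. key number 4 from the left is tapped by the fingers, while the latched key is still latched (((value of joint key_a above 0.004 m and distance of key_a_top from where it was at the start of the episode below 0.0025 m) or (value of joint key_b above 0.004 m and distance of key_b_top from where it was at the start of the episode below 0.0025 m) or (value of joint key_c above 0.004 m and distance of key_c_top from where it was at the start of the episode below 0.0025 m) or (value of joint key_d above 0.004 m and distance of key_d_top from where it was at the start of the episode below 0.0025 m)) and ((horizontal distance between key_a_top and place_4 below 0.01 m and contact force between the fingers and unit_a above 0.3 N) or (horizontal distance between key_b_top and place_4 below 0.01 m and contact force between the fingers and unit_b above 0.3 N) or (horizontal distance between key_c_top and place_4 below 0.01 m and contact force between the fingers and unit_c above 0.3 N) or (horizontal distance between key_d_top and place_4 below 0.01 m and contact force between the fingers and unit_d above 0.3 N))), for 0.03 s.
5. the key that was down from the start is pressed further in, past its latch, by the fingers (((value of joint key_a above 0.0075 m and distance of key_a_top from where it was at the start of the episode below 0.006 m and contact force between the fingers and unit_a above 1 N) or (value of joint key_b above 0.0075 m and distance of key_b_top from where it was at the start of the episode below 0.006 m and contact force between the fingers and unit_b above 1 N) or (value of joint key_c above 0.0075 m and distance of key_c_top from where it was at the start of the episode below 0.006 m and contact force between the fingers and unit_c above 1 N) or (value of joint key_d above 0.0075 m and distance of key_d_top from where it was at the start of the episode below 0.006 m and contact force between the fingers and unit_d above 1 N))).
At the end, for the whole second after the job is handed in: All four keys stand up (each within 2 mm of its top position), and the tape roll, bottle and marker are within 20 mm of where they were (value of joint each of key_a, key_b, key_c, key_d below 0.002 m and distance of each of tape_roll, reagent_2, marker_red from where it was at the start of the episode below 0.02 m); the robot touches nothing.
It fails at once if a key that was standing up is pushed down by more than 7 mm (pressed instead of tapped) ((value of joint key_a above 0.007 m and distance of key_a_top from where it was at the start of the episode above 0.0065 m) or (value of joint key_b above 0.007 m and distance of key_b_top from where it was at the start of the episode above 0.0065 m) or (value of joint key_c above 0.007 m and distance of key_c_top from where it was at the start of the episode above 0.0065 m) or (value of joint key_d above 0.007 m and distance of key_d_top from where it was at the start of the episode above 0.0065 m)).
It fails at once if the roll of tape is shifted, lifted or carried (moved over 20 mm) (distance of tape_roll from where it was at the start of the episode above 0.02 m).
It fails at once if the reagent bottle is shifted, lifted or carried (moved over 20 mm) (distance of reagent_2 from where it was at the start of the episode above 0.02 m).
It fails at once if the marker is shifted, lifted or carried (moved over 20 mm) (distance of marker_red from where it was at the start of the episode above 0.02 m).
It also fails if it takes over 51 s, if anything falls off the work surface, if the arm or the gripper's body presses on something with over 40 N, if the wrist force passes 120 N, or if a joint passes its speed limit or range.

## Working session

There is one attempt and no reset: what is moved stays moved. The work goes in short steps, Python scripts to look and compute and a tool call to move; the robot and the scene stay as the last step left them, time stands still between calls to the robot, and variables do not carry over. Pictures are saved under pics/ and viewed, at most 10 in all, crops included, and the job is handed in when it is done.

Besides the shell and the picture viewer there is one more tool, called by a JSON object that holds its "op" and its "data". carry_out: Moves the arm, as the interface text tells. Shifts and turns lie within -1 to 1; 1 stands for 1 m of shift or 2 pi rad of turn. Its arguments: {"type":"object","properties":{"targets":{"type":"array"},"newtons":{"type":"number"}},"required":["targets"]}

```bash
mkdir -p pics
cat > h.py <<'E'
from station import robot
import numpy as np, cv2
def ray(c,px,z):
    K=np.array(c["camera_matrix"],float);D=np.array(c["D"],float);R=np.array(c["R"]);t=np.array(c["t"]).ravel()
    u=cv2.undistortPoints(np.array(px,float).reshape(-1,1,2),K,D).reshape(-1,2)
    d=np.c_[u,np.ones(len(u))]@R; o=-R.T@t
    return o+d*((z-o[2])/d[:,2])[:,None]
E
python3 - <<'E'
from h import *
for n in ("top","scene"):
    c=robot.read_camera(n); cv2.imwrite(f"pics/{n}0.png",c["image"])
    print(n,"cam pos",(-np.array(c["R"]).T@np.array(c["t"]).ravel()).round())
    for tg in ("selector","key_a_top","unit_a","tape_roll","reagent_2","marker_red"):
        for r in robot.cut_out(n,tg)[:5]:
            m=r["mask"].astype(np.uint8); M=cv2.moments(m,True)
            if M["m00"]<5: continue
            p=(M["m10"]/M["m00"],M["m01"]/M["m00"]); z=42 if tg=="selector" else 56 if 'key' in tg else 10
            print(tg,round(r["conf"],2),np.round(p,1),np.round(r["bbox"]),M["m00"],ray(c,p,z)[0].round(1))
s=robot.state();print(s["t"],s["eef_pos"],np.round(s["ee_rot"],3),s["contact_force"],s["width"])
E
```

```text
top cam pos [367.  44. 883.]
selector 0.62 [333.2 207.3] [279. 177. 388. 237.] 4178.0 [499.  -60.9  42. ]
key_a_top 0.69 [345.3 204.8] [339. 197. 354. 214.] 278.0 [502.2 -85.7  56. ]
unit_a 0.82 [345.8 205. ] [337. 198. 354. 215.] 232.0 [509.2 -94.   10. ]
unit_a 0.78 [368.4 203.9] [361. 196. 378. 216.] 260.0 [ 511.7 -146.    10. ]
unit_a 0.73 [322.2 205.9] [311. 196. 332. 213.] 260.0 [507.6 -39.8  10. ]
unit_a 0.71 [300.2 207.6] [295. 199. 308. 215.] 241.0 [503.8  10.7  10. ]
unit_a 0.67 [299.9 207.9] [296. 197. 307. 219.] 260.0 [503.2  11.5  10. ]
tape_roll 0.78 [417.5 199.8] [403. 187. 432. 215.] 389.0 [ 520.7 -259.1   10. ]
reagent_2 0.58 [256.  195.6] [248. 185. 266. 207.] 212.0 [532.4 112.4  10. ]
marker_red 0.7 [318.1 169.7] [285. 163. 348. 177.] 304.0 [593.  -31.9  10. ]
scene cam pos [-249. -315.  649.]
selector 0.72 [327.5 251.3] [264. 212. 389. 285.] 4832.0 [471.4 -77.7  42. ]
key_a_top 0.55 [340.1 239.8] [329. 231. 349. 251.] 276.0 [497.3 -92.3  56. ]
unit_a 0.71 [365.9 246.6] [360. 235. 374. 255.] 275.0 [ 556.1 -129.5   10. ]
unit_a 0.7 [340.  240.4] [329. 230. 350. 248.] 262.0 [553.1 -75.6  10. ]
unit_a 0.66 [291.2 228.6] [279. 220. 303. 237.] 239.0 [547.5  30.1  10. ]
unit_a 0.65 [315.2 233.8] [306. 226. 326. 246.] 265.0 [552.5 -21.8  10. ]
tape_roll 0.72 [426.  274.1] [409. 260. 444. 289.] 670.0 [ 524.1 -258.8   10. ]
tape_roll 0.2 [290.8 229.2] [279. 219. 305. 238.] 244.0 [545.3  30.   10. ]
reagent_2 0.89 [254.  215.1] [246. 196. 264. 234.] 445.0 [558.  122.6  10. ]
0.7 [233.42074103 579.7492186  236.56167795] [[ 0.928 -0.374 -0.   ]
 [-0.374 -0.928 -0.   ]
 [-0.     0.    -1.   ]] [-0.30207737 -0.4963535  -0.78936148] 87.07568815760831
```

View pics/top0.png

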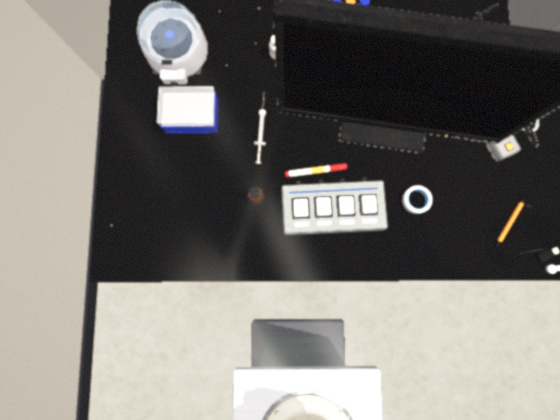

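View pics/scene0.png

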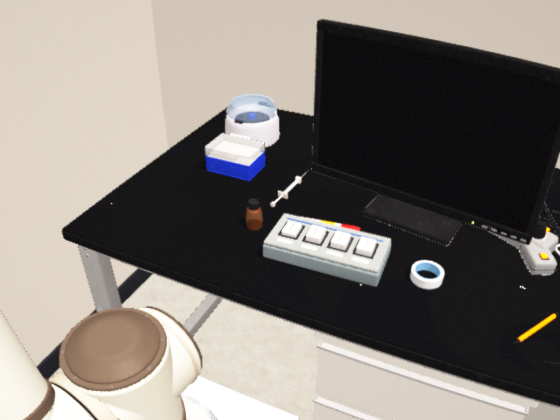

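The top picture shows the box at about columns 282–387 and rows 181–234. The keys are at (301,208), (323,206), (346,205) and (369,204), the bottle at (256,195), the tape at (418,200) and the marker at (316,170). The scene picture agrees with this, and the monitor stands well behind the box.

```bash
cat > m.py <<'E'
from h import *
def keys(n,z=55):
    c=robot.read_camera(n); P=[]
    for tg in ("unit_a","key_a"):
        for r in robot.cut_out(n,tg):
            if r["conf"]<.4: continue
            b=r["bbox"];M=cv2.moments(r["mask"].astype(np.uint8),True)
            if M["m00"]<50: continue
            P.append(ray(c,(M["m10"]/M["m00"],M["m01"]/M["m00"]),z)[0])
    # white cap blobs, independent of the network
    w=cv2.inRange(c["image"],(235,235,235),(255,255,255))
    k,_,st,ce=cv2.connectedComponentsWithStats(w)
    B=[ray(c,ce[i],z)[0] for i in range(1,k) if 60<st[i,4]<500]
    B=[b for b in B if 440<b[0]<560 and -200<b[1]<60]
    return sorted(P,key=lambda p:-p[1]),sorted(B,key=lambda p:-p[1])
E
python3 - <<'E'
from m import *
for n in ("top","scene"):
    P,B=keys(n); print(n,"\nnet",np.round(P,1).tolist(),"\nblob",np.round(B,1).tolist())
E
```

```text
top 
net [[497.0, 12.5, 55.0], [496.7, 12.4, 55.0], [499.7, -36.1, 55.0], [499.2, -36.9, 55.0], [501.2, -85.7, 55.0], [501.3, -86.1, 55.0], [503.6, -135.9, 55.0], [503.1, -135.9, 55.0]] 
blob [[497.4, 11.9, 55.0], [461.5, 10.4, 55.0], [463.5, -37.8, 55.0], [499.9, -38.0, 55.0], [465.8, -87.4, 55.0], [502.2, -87.7, 55.0], [467.8, -136.8, 55.0], [504.5, -137.7, 55.0]]
scene 
net [[490.5, 5.9, 55.0], [491.4, 5.3, 55.0], [495.4, -42.7, 55.0], [495.3, -43.6, 55.0], [456.0, -82.1, 55.0], [498.1, -93.0, 55.0], [498.4, -94.0, 55.0], [499.7, -142.1, 55.0], [499.8, -142.1, 55.0], [469.9, -263.1, 55.0]] 
blob [[495.5, 6.7, 55.0], [452.0, 2.4, 55.0], [503.1, -40.7, 55.0], [453.9, -46.9, 55.0], [505.1, -90.6, 55.0], [455.9, -95.3, 55.0], [507.8, -140.7, 55.0], [457.7, -144.9, 55.0]]
```

{"op": "carry_out", "data": {"targets": [[[0.165, 0.154, 0.02], [0, 0, -0.0683], 0], [[0.165, 0.154, 0.02], [0, 0, -0.0683], 0], [[0.165, 0.154, 0.02], [0, 0, -0.0683], 0], [[0.165, 0.154, 0.02], [0, 0, -0.0683], 0], [[0.165, 0.154, 0.02], [0, 0, -0.0683], 0]], "newtons": 10}}

```text
t: 1.5
eef_pos: [329.4, 371.9, 216.5]
ee_rot: [[0.999, 0.045, -0.001], [0.045, -0.999, -0.001], [-0.001, 0.001, -1.0]]
contact_force: [0.1, -0.1, 0.7]
width: 55.1
grip_force: 0.0
```

{"op": "carry_out", "data": {"targets": [[[0.152, 0.368, 0.02], [0, 0, 0], 0], [[0.152, 0.368, 0.02], [0, 0, 0], 0], [[0.152, 0.368, 0.02], [0, 0, 0], 0], [[0.152, 0.368, 0.02], [0, 0, 0], 0], [[0.152, 0.368, 0.02], [0, 0, 0], 0]]}}

```text
t: 2.0
eef_pos: [435.4, 147.4, 204.4]
ee_rot: [[0.999, 0.047, 0.001], [0.047, -0.999, 0.001], [0.001, -0.001, -1.0]]
contact_force: [1.6, 0.7, -0.8]
width: 15.2
grip_force: 0.0
```

{"op": "carry_out", "data": {"targets": [[[0.0555, 0.139, 0.0], [0, 0, 0], 0], [[0.0555, 0.139, 0.02], [0, 0, 0], 0], [[0.0555, 0.139, 0.05], [0, 0, 0], 0], [[0.0555, 0.139, 0.09], [0, 0, 0], 0], [[0.0555, 0.139, 0.1], [0, 0, 0], 0]]}}

```text
t: 2.5
eef_pos: [493.8, 10.3, 99.6]
ee_rot: [[0.999, 0.041, -0.009], [0.041, -0.999, -0.002], [-0.009, 0.002, -1.0]]
contact_force: [-1.2, 0.2, -0.5]
width: 0.3
grip_force: 0.0
```

Run:
```python
from h import *
for n in ("wrist","top"):
    c=robot.read_camera(n); cv2.imwrite(f"pics/{n}1.png",c["image"])
    s=robot.state();print(s["t"],s["eef_pos"].round(1) if hasattr(s["eef_pos"],'round') else s["eef_pos"],np.round(s["contact_force"],2),s["width"])
    K=c["camera_matrix"];D=np.array(c["D"],float);R=np.array(c["R"])
    rv=cv2.Rodrigues(R)[0]
    p=np.array([[497.5,11,51],[497.5,11,56],[500,-38.5,56],[502,-88,56],[504.5,-138,56],np.array(s["eef_pos"])-[0,0,14]],float)
    print(n,cv2.projectPoints(p,rv,np.array(c["t"],float),np.array(K,float),D)[0].reshape(-1,2).round(1).tolist())
```

```text
2.55 [494.2  11.3 100.2] [-0.29 -0.17 -1.19] 0.6795171026721228
wrist [[284.1, 234.9], [284.1, 238.2], [373.7, 237.3], [460.2, 237.0], [541.3, 235.5], [283.2, 268.1]]
2.6 [495.8  12.3 102.7] [-0.31 -0.76  0.64] 0.8092006243289205
top [[300.8, 207.5], [300.9, 207.2], [323.6, 205.9], [346.4, 204.9], [369.3, 203.7], [300.8, 205.6]]
```

View pics/wrist1.png

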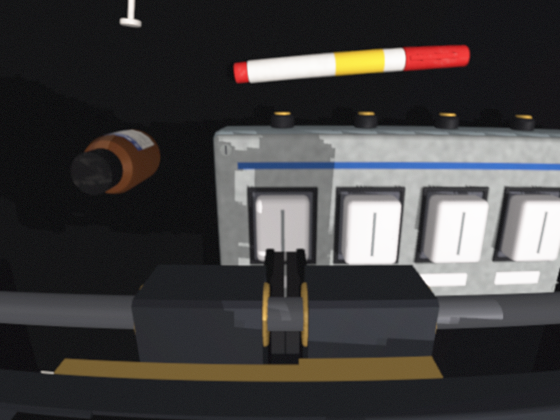

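Wrist view: the closed fingertips at about (285,265) are lined up with the column of key 1, whose face is near (284,229). Keys 2–4 are at (372,229), (456,228) and (535,227). The positions agree to a few mm.

{"op": "carry_out", "data": {"targets": [[[0.001, 0, 0.015], [0, 0, 0], 0], [[0.001, 0, 0.028], [0, 0, 0], 0], [[0.001, 0, 0.028], [0, 0, 0], 0], [[0.001, 0, 0.028], [0, 0, 0], 0], [[0.001, 0, 0.028], [0, 0, 0], 0]]}}

```text
t: 3.1
eef_pos: [498.9, 13.8, 77.8]
ee_rot: [[0.999, 0.048, 0.003], [0.048, -0.999, 0.001], [0.004, -0.001, -1.0]]
contact_force: [0.1, -1.1, -0.3]
width: 0.7
grip_force: 0.0
```

{"op": "carry_out", "data": {"targets": [[[0.0, 0.002, 0.003], [0, 0, 0], 0], [[0.0, 0.002, 0.006], [0, 0, 0], 0], [[0.0, 0.002, 0.009], [0, 0, 0], 0], [[0.0, 0.002, 0.009], [0, 0, 0], 0], [[0.0, 0.002, 0.009], [0, 0, 0], 0]]}}

```text
t: 3.6
eef_pos: [497.8, 10.8, 66.8]
ee_rot: [[0.999, 0.046, -0.0], [0.046, -0.999, -0.0], [-0.0, 0.0, -1.0]]
contact_force: [0.7, -1.5, 0.3]
width: 0.3
grip_force: 0.0
```

```bash
cat > f.py <<'E'
from h import *
import sys
F=[];Z=[]
for i in range(int(sys.argv[1])):   # camera call = 0.05 s hold
    robot.read_camera("wrist"); s=robot.state();F.append(s["contact_force"]);Z.append(s["eef_pos"])
print(s["t"],np.mean(F,0).round(2),np.std(F,0).round(2),np.mean(Z,0).round(2))
E
python3 f.py 8
```

```text
4.0 [-0.08 -0.02  0.09] [0.51 0.42 0.37] [497.9   10.92  67.03]
```

{"op": "carry_out", "data": {"targets": [[[0.0, 0.0, 0.001], [0, 0, 0], 0], [[0.0, 0.0, 0.002], [0, 0, 0], 0], [[0.0, 0.0, 0.0025], [0, 0, 0], 0]]}}

```text
t: 4.3
eef_pos: [498.0, 11.0, 64.9]
ee_rot: [[0.999, 0.047, 0.0], [0.047, -0.999, -0.0], [0.0, 0.0, -1.0]]
contact_force: [-1.3, 0.2, 5.0]
width: 0.3
grip_force: 2.5
```

```bash
python3 f.py 8
```

```text
4.7 [-1.07  0.01  5.17] [0.48 0.42 0.43] [497.95  10.95  64.83]
```

{"op": "carry_out", "data": {"targets": [[[0.0, 0.0, -0.0025], [0, 0, 0], 0], [[0.0, 0.0, -0.0025], [0, 0, 0], 0]]}}

```text
t: 4.9
eef_pos: [497.9, 11.0, 66.9]
ee_rot: [[0.999, 0.046, 0.0], [0.046, -0.999, 0.0], [0.0, -0.0, -1.0]]
contact_force: [0.2, -0.2, 0.7]
width: 0.1
grip_force: 0.0
```

```bash
python3 f.py 5
```

```text
5.15 [-0.14 -0.05 -0.18] [0.57 0.47 0.5 ] [497.64  10.89  66.72]
```

Key 1 is firm at a tip height of about 51 mm and gives no contact at 53 mm, so it is latched and still down. I go on to tap key 2.

{"op": "carry_out", "data": {"targets": [[[0.0, 0.0, -0.012], [0, 0, 0], 0], [[0.0, 0.025, -0.013], [0, 0, 0], 0], [[0.0, 0.05, -0.012], [0, 0, 0], 0], [[0.0, 0.05, -0.009], [0, 0, 0], 0], [[0.0, 0.05, -0.007], [0, 0, 0], 0]]}}

```text
t: 5.65
eef_pos: [499.9, -39.3, 73.6]
ee_rot: [[0.999, 0.045, -0.0], [0.045, -0.999, -0.0], [-0.0, -0.0, -1.0]]
contact_force: [0.0, 0.2, 0.3]
width: 0.3
grip_force: 0.0
```

{"op": "carry_out", "data": {"targets": [[[0.0, 0.0, 0.001], [0, 0, 0], 0], [[0.0, 0.0, 0.003], [0, 0, 0], 0], [[0.0, 0.0, 0.005], [0, 0, 0], 0], [[0.0, 0.0, 0.007], [0, 0, 0], 0], [[0.0, 0.0, 0.007], [0, 0, 0], 0]]}}

```text
t: 6.15
eef_pos: [500.3, -38.5, 67.1]
ee_rot: [[0.999, 0.047, 0.0], [0.047, -0.999, 0.0], [0.0, -0.0, -1.0]]
contact_force: [-0.1, 2.1, 3.1]
width: 0.5
grip_force: 1.4
```

```bash
python3 f.py 6
```

```text
6.45 [-0.35  1.54  2.66] [0.38 0.64 0.55] [500.38 -38.75  67.24]
```

Key 2 gives softly, 2.7 N at 3 mm, so it is up. Key 3 is next.

{"op": "carry_out", "data": {"targets": [[[0.0, 0.0, -0.012], [0, 0, 0], 0], [[0.0, 0.025, -0.013], [0, 0, 0], 0], [[0.0, 0.05, -0.012], [0, 0, 0], 0], [[0.0, 0.05, -0.009], [0, 0, 0], 0], [[0.0, 0.05, -0.007], [0, 0, 0], 0]]}}

```text
t: 6.95
eef_pos: [502.0, -89.5, 73.4]
ee_rot: [[0.999, 0.045, -0.001], [0.045, -0.999, -0.0], [-0.001, 0.0, -1.0]]
contact_force: [0.3, 0.3, -0.7]
width: 0.2
grip_force: 0.0
```

{"op": "carry_out", "data": {"targets": [[[0.0, 0.0, 0.001], [0, 0, 0], 0], [[0.0, 0.0, 0.003], [0, 0, 0], 0], [[0.0, 0.0, 0.005], [0, 0, 0], 0], [[0.0, 0.0, 0.007], [0, 0, 0], 0], [[0.0, 0.0, 0.007], [0, 0, 0], 0]]}}

```text
t: 7.45
eef_pos: [502.5, -88.6, 67.0]
ee_rot: [[0.999, 0.047, 0.0], [0.047, -0.999, 0.0], [0.0, -0.0, -1.0]]
contact_force: [-0.8, 2.2, 2.2]
width: 0.3
grip_force: 1.4
```

```bash
python3 f.py 6
```

```text
7.75 [-0.89  1.99  2.51] [0.4  0.52 0.31] [502.6  -88.71  67.21]
```

Key 3 is also soft, so it is up. Key 4 is next.

{"op": "carry_out", "data": {"targets": [[[0.0, 0.0, -0.012], [0, 0, 0], 0], [[0.0, 0.025, -0.013], [0, 0, 0], 0], [[0.0, 0.05, -0.012], [0, 0, 0], 0], [[0.0, 0.05, -0.009], [0, 0, 0], 0], [[0.0, 0.05, -0.007], [0, 0, 0], 0]]}}

```text
t: 8.25
eef_pos: [504.5, -139.4, 74.1]
ee_rot: [[0.999, 0.045, -0.0], [0.045, -0.999, 0.0], [-0.0, -0.0, -1.0]]
contact_force: [-1.6, 0.3, -0.1]
width: 0.8
grip_force: 0.0
```

{"op": "carry_out", "data": {"targets": [[[0.0, 0.0, 0.001], [0, 0, 0], 0], [[0.0, 0.0, 0.003], [0, 0, 0], 0], [[0.0, 0.0, 0.005], [0, 0, 0], 0], [[0.0, 0.0, 0.007], [0, 0, 0], 0], [[0.0, 0.0, 0.007], [0, 0, 0], 0]]}}

```text
t: 8.75
eef_pos: [504.9, -138.5, 67.1]
ee_rot: [[0.999, 0.047, 0.0], [0.047, -0.999, 0.0], [0.0, -0.0, -1.0]]
contact_force: [-0.3, 1.5, 3.6]
width: 0.1
grip_force: 1.4
```

```bash
python3 f.py 6
```

```text
9.05 [-0.35  2.3   2.71] [0.59 0.32 0.29] [ 504.93 -138.66   67.2 ]
```

Key 4 is soft too, so the latched key is number 1. I go back over it.

{"op": "carry_out", "data": {"targets": [[[0.0, 0.0, -0.02], [0, 0, 0], 0], [[0.0, -0.05, -0.022], [0, 0, 0], 0], [[0.0, -0.1, -0.022], [0, 0, 0], 0], [[0.0, -0.15, -0.022], [0, 0, 0], 0], [[0.0, -0.15, -0.015], [0, 0, 0], 0]]}}

```text
t: 9.55
eef_pos: [499.0, 15.5, 82.9]
ee_rot: [[0.999, 0.054, 0.004], [0.054, -0.999, 0.001], [0.004, -0.001, -1.0]]
contact_force: [0.6, 0.5, 0.3]
width: 0.3
grip_force: 0.0
```

{"op": "carry_out", "data": {"targets": [[[0.0, 0.0, 0.005], [0, 0, 0], 0], [[0.0, 0.0, 0.01], [0, 0, 0], 0], [[0.0, 0.0, 0.014], [0, 0, 0], 0], [[0.0, 0.0, 0.014], [0, 0, 0], 0], [[0.0, 0.0, 0.014], [0, 0, 0], 0]]}}

```text
t: 10.05
eef_pos: [497.8, 10.0, 67.8]
ee_rot: [[0.999, 0.045, -0.0], [0.045, -0.999, -0.0], [-0.0, 0.0, -1.0]]
contact_force: [-0.2, -0.1, 0.0]
width: 0.1
grip_force: 0.0
```

{"op": "carry_out", "data": {"targets": [[[0.0, 0.0, 0.003], [0, 0, 0], 0], [[0.0, 0.0, 0.005], [0, 0, 0], 0], [[0.0, 0.0, 0.0065], [0, 0, 0], 0], [[0.0, 0.0, 0.0075], [0, 0, 0], 0], [[0.0, 0.0, 0.0075], [0, 0, 0], 0]]}}

```text
t: 10.55
eef_pos: [498.4, 10.6, 61.4]
ee_rot: [[0.999, 0.047, 0.001], [0.047, -0.999, -0.001], [0.001, 0.001, -1.0]]
contact_force: [-1.7, -1.7, 6.7]
width: 0.5
grip_force: 3.4
```

{"op": "carry_out", "data": {"targets": [[[0.0, 0.0, 0.001], [0, 0, 0], 0], [[0.0, 0.0, 0.0015], [0, 0, 0], 0], [[0.0, 0.0, 0.0015], [0, 0, 0], 0]]}}

```text
t: 10.85
eef_pos: [498.4, 10.6, 60.4]
ee_rot: [[0.999, 0.047, 0.001], [0.047, -0.999, -0.001], [0.001, 0.001, -1.0]]
contact_force: [-0.6, -0.9, 8.6]
width: 0.4
grip_force: 4.5
```

{"op": "carry_out", "data": {"targets": [[[0.0, 0.0, -0.006], [0, 0, 0], 0], [[0.0, 0.0, -0.0065], [0, 0, 0], 0], [[0.0, 0.0, -0.0065], [0, 0, 0], 0]]}}

```text
t: 11.15
eef_pos: [498.4, 10.8, 66.1]
ee_rot: [[0.999, 0.047, 0.002], [0.047, -0.999, 0.0], [0.002, 0.0, -1.0]]
contact_force: [0.9, -1.6, 3.2]
width: 0.6
grip_force: 1.8
```

```bash
python3 f.py 6
```

```text
11.45 [ 1.35 -2.34  3.78] [0.24 0.44 0.37] [498.35  10.83  65.71]
```

Force is now felt at a tip height of 52 mm, so key 1 has risen and follows the finger. I lift away.

{"op": "carry_out", "data": {"targets": [[[0.0, 0.0, -0.03], [0, 0, 0], 0], [[0.0, 0.0, -0.07], [0, 0, 0], 0], [[-0.04, 0.0, -0.11], [0, 0, 0], 0], [[-0.08, 0.0, -0.14], [0, 0, 0], 0], [[-0.08, 0.0, -0.14], [0, 0, 0], 0]]}}

```text
t: 11.95
eef_pos: [415.4, 7.4, 208.0]
ee_rot: [[0.999, 0.047, 0.004], [0.047, -0.999, 0.003], [0.004, -0.003, -1.0]]
contact_force: [0.2, 0.2, -0.1]
width: 0.5
grip_force: 0.0
```

```bash
python3 f.py 4
python3 - <<'E'
from h import *
c=robot.read_camera("scene");cv2.imwrite("pics/s2.png",cv2.resize(c["image"][180:310,220:460],None,fx=3,fy=3))
c=robot.read_camera("wrist");cv2.imwrite("pics/w2.png",c["image"])
E
```

```text
12.15 [ 0.04  0.02 -0.38] [0.43 0.36 0.37] [417.15   7.56 205.71]
```

View pics/w2.png

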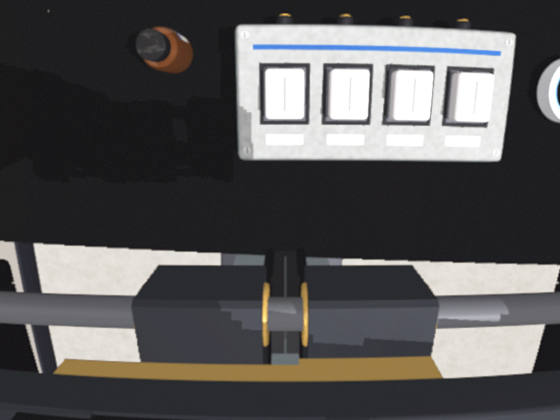

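View pics/s2.png

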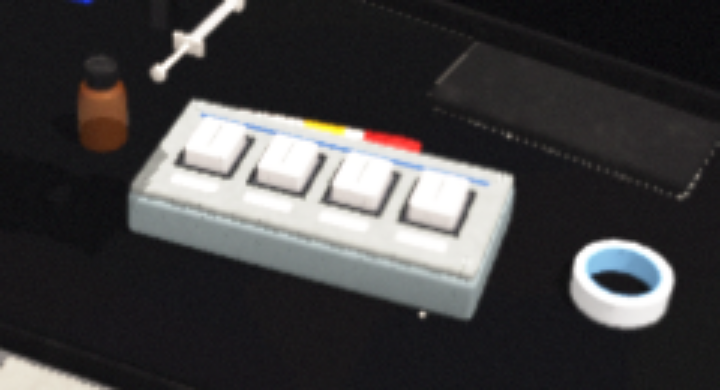

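The crop shows all four keys at the same height, at about (215,142), (287,162), (360,178) and (437,200). The bottle, marker and tape are where they were, and the arm is clear.

```bash
python3 -c "
from station import robot
print(robot.finish_job())"
```

```text
the job is handed in; nothing more can be done
None
```

I tapped all four keys from left to right, found number 1 latched and pressed it until its latch let go; all four keys now look level, the tape, bottle and marker look undisturbed, and the job is handed in (no verdict was returned).

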